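# Put the pastry rod away in the hole of its size

## Robot

A 7-joint arm with a two-finger parallel gripper is mounted at the origin on a cart in front of the work surface, level with it; the furniture and walls round the work are solid. World frame = base frame: x ahead of the robot, y to its left, z up, the work surface at z = 0. Lengths are in mm, angles in rad, forces in N, time in s.
With the tool pointing down it reaches from about 400 to 875 mm from the base axis. Payload 4.4 kg.
Tool frame: the origin (TCP) lies on the centre line of the jaws, within the pads' length; the fingertips stand 25 mm ahead of it and the grasp point (between the pads) lies 6 mm ahead of it (ctrl.finger_overhang is the distance from the TCP to the fingertips, in mm); z points along the fingers, y is the line along which they close (so a half turn about z gives the same grasp; the last joint's range is limited). The gripper opens to 85 mm and grips with 20 to 120 N. Pads are 22 mm wide; open, the fingers measure 114 mm over their backs; the gripper's body (76 mm by 85 mm) begins 54 mm behind the grasp point. The pads swing forward as they close: fully open they stand 13 mm farther back than shut.
Start: joints at [-1.292, 0.628, 0.038, 1.517, -0.027, 0.996, -0.02], TCP at [219.683, 611.765, 256.313] pointing down, gripper open.
Joint ranges: [-3.06, 3.06], [-0.37, 2.12], [-1.25, 1.32], [0.18, 2.47], [-1.1, 4.24], [0.23, 1.98], [-2.94, 2.94]. Speed limits (rad/s): [2.57, 2.57, 3.14, 3.14, 3.14, 3.14, 3.14].

## Interface

Orientations are given as [roll, pitch, yaw] about the fixed x, y, z axes, in that order (R = Rz(yaw) Ry(pitch) Rx(roll)).
In Python, from cell import ctrl gives the robot as it stands. The module is installed in compiled form; this text tells all that it offers.
- The arm moves only by the tool play_rows, never from a script. Its argument "targets" is a list of rows, each a list of 5 numbers: the closure, from 0 (fully open) to 1 (shut), then the shift along the tool's x, y, z in cm, then the turn about the tool's z in degrees. In form: [[gripper, dx, dy, dz, spin], ...]. A call has 1 to 10 rows; each row is the pose to reach, as a shift and turn from the pose commanded when the call began, along the tool's axes at that moment; what a row does not reach only later rows make up. A row lasts 1/10 s, in which the tool goes at most 50 mm and 8.59 degrees, less where a joint would pass 70% of its speed; a pose out of reach is approached as far as the arm can. A call with a gripper value outside its range is refused whole. The fingers move at their own pace and stop on an object; the grip force is fixed at half the most. Time passes only in rows, so rows that repeat a pose let the fingers close. It gives the time, the measured TCP pose, the force, the opening and the grip force at its end, in the units of the state.
- ctrl.read_state(): the state, without advancing time (a new reading comes with each control period).
- ctrl.get_image(name): name is "scene" or "side" or "wrist"; returns (picture, depth): 384x512x3 uint8, red, green, blue; 384x512 float32, mm along the optical axis (not along the pixel's ray), 0 where there is no reading.
- ctrl.calibration(name): a dict with "vfov" (degrees; the focal length in pixels is half the picture's height over the tangent of half this angle, whatever the lens; pixels are square), "cx", "cy" (the principal point, pixels), "extrinsics" (4x4, takes a point from camera to world coordinates); the wrist camera has in their place "mount" (4x4, takes a point from camera to tool coordinates, whose origin is the TCP and whose axes are the flange's). Camera axes: x right, y down, z forward; pixel columns grow to the right and rows downward; lengths in mm; the calibration is good to about 2 mm. The wrist camera is an equidistant fisheye: a pixel r from the principal point sees the ray r / f radians off the axis. A picture is of the moment at which its call begins: read the wrist's pose just before it. calibration takes no time and is no camera call.
- ctrl.finish_job(): hands the job in; it is judged then, once.
Trained networks look in the newest picture that a camera, given by its name, has taken for a name from the list of things; names that differ only in an ending like _2 or _b are one class to them, and where a whole thing is asked for, a point or a joint stands for the part that bears it (a point fixed in the world has none). Each returns a list of dicts, best first, with "confidence" (0 to 1); they miss things now and then, are a little off and sometimes report something else, mostly with a low value. They report only what shows in the picture. A call takes as long as a camera call.
- ctrl.search_frame(camera, name): "bbox" ([left, top, right, bottom] in pixels, round what is visible of it).
- ctrl.trace(camera, name): "pixels" (384x512 bool, what is visible of it) and "bbox" ([left, top, right, bottom] in pixels, round what is visible of it).
The state is a dict: "clock": time; "qpos": joint angles; "qd": joint speeds; "tau": joint torques, N m; "eef_pos": TCP position; "tool_rot": TCP orientation; "force": force on the tool from outside, world axes, zero at the start; "torque": the same for the moment, N m; "width": finger opening in mm; "gripper_force": force on a finger pad.
Only numpy, scipy, OpenCV 4.12 (cv2) and the standard library are available. Lean on these libraries where they do the work, as an engineer would, in place of code of your own. Each camera call takes 0.05 s, during which the arm holds its last target. There are 200 camera calls.

## Task

One of the three wooden pastry rods lies on the blue mat: stand that one in the storage block, dark eight-sided head up, fully down in the hole that fits its diameter. It cannot be stood up in one grasp, so first lay it on the sloped steel rest, pale foot down at the stop, and let go, so that you can take it again another way. Leave the other two rods and everything else on the worktop where they are.

Things in the scene. Friction and masses are not known exactly. Their poses are not given: they have to be found in the camera images.
- rod_thin: the thinnest of three like wooden pastry rods, 24 mm thick, 160 mm long, 40 to 180 g: pale round shaft, dark eight-sided head (50 mm long, 24 mm across flats), foot edge chamfered 3 mm. Origin mid-length on the axis, near the centre of mass; +x from foot to head, y and z square to head flats. Starts lying level on the worktop, axis 12 mm up
- rod_mid: the middle of three like wooden pastry rods, 30 mm thick, 160 mm long, 40 to 180 g: pale round shaft, dark eight-sided head (50 mm long, 30 mm across flats), foot edge chamfered 3 mm. Origin mid-length on the axis, near the centre of mass; +x from foot to head, y and z square to head flats. Starts lying level on the worktop, axis 15 mm up
- rod_thick: the thickest of three like wooden pastry rods, 36 mm thick, 160 mm long, 40 to 180 g: pale round shaft, dark eight-sided head (50 mm long, 36 mm across flats), foot edge chamfered 3 mm. Origin mid-length on the axis, near the centre of mass; +x from foot to head, y and z square to head flats. Starts lying level on the worktop, axis 18 mm up
- rod_thin_foot (a point): centre of the thinnest rod's foot face, 80 mm from its origin
- rod_mid_foot (a point): centre of the middle rod's foot face, 80 mm from its origin
- rod_thick_foot (a point): centre of the thickest rod's foot face, 80 mm from its origin
- rod_thin_head (a point): centre of the thinnest rod's head end
- rod_mid_head (a point): centre of the middle rod's head end
- rod_thick_head (a point): centre of the thickest rod's head end
- mat: flat blue baking mat, 160 x 220 mm, 1 mm thick, fixed, not felt (a rod on it lies at worktop level). Origin at its centre. Exactly one rod, of any thickness, lies on it (within 40 mm of its centre); the other two lie beyond it, over 120 mm from its centre
- block: fixed wooden storage block, 74 x 236 mm, 62 mm high: a row of four blind upright round holes along its y axis, 56 mm apart, graded for 24, 30, 36 and 42 mm rods (smallest at +y). Each is 2 mm wider than its rod, 50 mm deep, mouth chamfered 2 mm. Origin at the centre of its underside; a rod fully down has its foot 12 mm above the worktop
- hole_24 (a point): centre of the mouth of the hole for the 24 mm rod, on the block's top face
- hole_30 (a point): centre of the mouth of the hole for the 30 mm rod
- hole_36 (a point): centre of the mouth of the hole for the 36 mm rod
- hole_42 (a point): centre of the mouth of the hole for a 42 mm rod, which is not here
- rest: fixed steel draining rest, base 130 x 80 mm: two 90-degree V supports (wings 32 mm wide) in line on a 45-degree slope rising towards the body's +x, with a stop plate square to the slope at the low end. Origin at the centre of the underside
- rest_foot (a point): where the V line (bottom line of the V supports) meets the stop plate: 42 mm above the worktop, 40 mm to the -x side of the rest's origin. A rod lies parallel to the slope, foot on the stop, its axis 1.41 x its radius square above the V line
- rest_top (a point): point on the V line at the upper end of the upper V support, 107 mm up the slope from rest_foot; a rod's head stands clear beyond it. V supports cover 2 to 26 and 93 to 107 mm from the stop; between them a rod's sides are free for fingers (a bar runs 4 mm below the V line)
- salt: salt shaker standing loose behind the work, a bystander; origin at the centre of its underside
- spice: spice jar standing loose behind the work, a bystander; origin at the centre of its underside
- cup: espresso cup standing loose behind the work, a bystander; origin at the centre of its underside
- timer: kitchen timer standing loose behind the work, a bystander; origin at the centre of its underside

How it is judged:
By the outcome, as a careful person would: the job done as asked, in the order asked, and still so for the second after the job is handed in, with the robot touching nothing.
It also fails if it takes over 69 s, if anything falls off the work surface, if the arm or the gripper's body presses on something with over 40 N, if the wrist force passes 120 N, or if a joint passes its speed limit or range.

## Working session

There is one attempt and no reset: what is moved stays moved. The work goes in short steps, Python scripts to look and compute and a tool call to move; the robot and the scene stay as the last step left them, time stands still between calls to the robot, and variables do not carry over. Pictures are saved under pics/ and viewed, at most 10 in all, crops included, and the job is handed in when it is done.

Besides the shell and the picture viewer there is one more tool, called after ">>>" by a JSON object that holds its "name" and its "arguments", one argument or row to a line. play_rows: Moves the arm, as the interface text tells. Its arguments: {"type":"object","properties":{"targets":{"type":"array"}},"required":["targets"]}

```bash
mkdir -p pics; cat > h.py <<'E'
import numpy as np, cv2
from cell import ctrl
def foc(c): return 192/np.tan(np.radians(c["vfov"])/2)
def world(cam,mask,depth):
    """world points of the masked pixels with a depth reading"""
    c=ctrl.calibration(cam); f=foc(c); v,u=np.nonzero(mask&(depth>0)); d=depth[v,u]
    x,y=(u-c["cx"])/f,(v-c["cy"])/f
    P=np.stack([x*d,y*d,d,np.ones_like(d)]); return (c["extrinsics"]@P)[:3].T
E
python3 - <<'E'
from h import *
s=ctrl.read_state(); print(s["eef_pos"],s["tool_rot"],s["width"])
np.set_printoptions(precision=1,suppress=True)
for cam in("scene","side"):
    p,d=ctrl.get_image(cam); cv2.imwrite(f"pics/{cam}0.png",p[:,:,::-1])
    np.savez(f"{cam}0.npz",p=p,d=d); print(cam,ctrl.calibration(cam)["extrinsics"][:3,3])
    for n in["rod_thin","rod_mid","rod_thick","mat","block","rest"]:
        for r in ctrl.trace(cam,n)[:2]:
            W=world(cam,r["pixels"],d)
            print(n,round(r["confidence"],2),r["bbox"],len(W),np.median(W,0) if len(W) else "",W.min(0) if len(W) else"",W.max(0) if len(W) else"")
            np.save(f"{cam}_{n}.npy",r["pixels"]) if r["confidence"]>.5 else 0
E
```

```text
[219.47117765 611.19946618 255.3896336 ] [-3.13968305e+00  4.34849559e-05  2.79681478e+00] 85.64715908126786
scene [ -281.5 -1040.   1107.8]
rod_thin 0.67 [154.9, 190.0, 184.1, 215.8] 221 [444.6 225.3  20.6] [434.7 148.7  -0.2] [473.6 312.6  29.4]
rod_mid 0.65 [192.3, 172.9, 221.0, 191.7] 272 [623.8 237.1  24.4] [608.8 154.1  -5.4] [665.3 359.2  35.3]
rod_thick 0.77 [231.0, 193.2, 268.0, 225.0] 363 [640.8  -4.3  30.5] [628.1 -76.9   2.2] [664.5  83.5  42.9]
rod_thick 0.19 [258.1, 228.5, 301.2, 298.7] 1984 [ 505.4 -296.4   58.1] [ 432.3 -397.9   -5.8] [ 613.3 -104.4   69.3]
mat 0.66 [134.9, 181.1, 204.0, 228.7] 1288 [441.3 214.9   0.7] [372.9 111.3  -7.4] [543.  342.8  11.4]
block 0.84 [260.0, 231.7, 302.1, 299.8] 1946 [ 505.4 -295.9   58.3] [ 434.6 -397.9   -4.7] [ 636.2 -115.3   69.3]
block 0.25 [193.2, 173.0, 222.7, 194.2] 237 [623.6 228.9  24.8] [608.8 154.1   6.4] [644.8 322.2  35.3]
rest 0.7 [207.3, 195.8, 244.9, 244.5] 829 [517.1 -19.1  11.7] [478.8 -87.4  -7.1] [617.  124.1 129.8]
side [    8.5 -1027.7   564.9]
rod_thin 0.65 [188.5, 187.0, 207.0, 202.4] 160 [445.6 221.5  18.3]
[... 411 characters left out ...]
45.2 224.2  18.1] [436.9 145.9  -2.6] [481.3 361.8  26.1]
mat 0.62 [175.3, 185.8, 224.5, 212.7] 837 [444.9 200.7   0.6] [373.3 104.1 -19.9] [545.6 343.2  24.1]
mat 0.41 [335.6, 246.5, 366.9, 268.4] 498 [ 655.4 -417.    36.1] [ 598.3 -469.8   -2.9] [ 757.3 -336.9   51.5]
block 0.68 [267.7, 218.8, 304.4, 276.7] 1715 [ 495.9 -331.1   58. ] [ 435.3 -399.3   -2.8] [631.5 -73.8  64.8]
block 0.62 [229.1, 181.8, 260.9, 227.9] 801 [519.  -27.9  20.8] [481.5 -89.8  -3. ] [677.8 267.  129.5]
rest 0.86 [224.0, 182.8, 261.2, 227.6] 745 [517.4 -31.   24.9] [481.5 -89.8  -1.8] [612.6  62.7 129.5]
rest 0.41 [324.6, 208.1, 343.6, 244.1] 554 [ 689.8 -306.5   58.6] [ 676.9 -319.5   -2.9] [ 819.3 -181.7  107.6]
```

View pics/scene0.png

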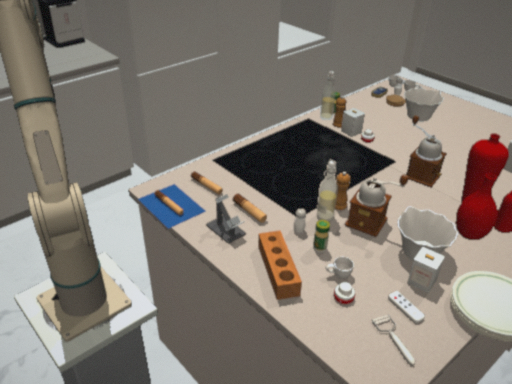

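View pics/side0.png

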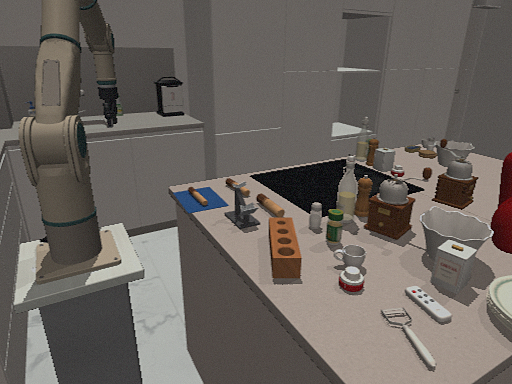

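```bash
python3 - <<'E'
from h import *
np.set_printoptions(precision=1,suppress=True)
for cam in("scene","side"):
    z=np.load(f"{cam}0.npz"); p,d=z["p"],z["d"]; full=np.ones(d.shape,bool)
    c=ctrl.calibration(cam); v,u=np.nonzero(d>0); W=world(cam,full,d); C=p[v,u].astype(float)
    sub=lambda lo,hi:(np.all((W>lo)&(W<hi),axis=1))
    for n,ctr in(("mat rod",(445,225)),("midrod",(624,237)),("thick",(641,-4))):
        m=(np.hypot(W[:,0]-ctr[0],W[:,1]-ctr[1])<110)&(W[:,2]>8)&(W[:,2]<60)&(C[:,0]>C[:,2]+15); m&=~((W[:,0]<600)&(W[:,1]<130))
        Q=W[m]; 
        r=cv2.minAreaRect(Q[:,:2].astype(np.float32)); md=np.median(Q,0)
        a=np.linalg.svd(Q[:,:2]-Q[:,:2].mean(0),full_matrices=False)[2][0]; a*=np.sign(a[1]); t=(Q[:,:2]-md[:2])@a; w=(Q[:,:2]-md[:2])@[-a[1],a[0]]
        br=C[m].sum(1); print(cam,n,len(Q),md,"axis",a,"t",np.percentile(t,[1,99]),"w",np.percentile(w,[2,98]),"z95",np.percentile(Q[:,2],[90,97]),"bright -/+",br[t<-20].mean(),br[t>20].mean())
        print("  ends",md[:2]+a*np.percentile(t,1),md[:2]+a*np.percentile(t,99))
    m=sub((380,-450,50),(600,-150,75)); print("block",m.sum(),cv2.minAreaRect(W[m][:,:2].astype(np.float32)),np.median(W[m],0))
    m=(W[:,0]>470)&(W[:,0]<600)&(W[:,1]>-110)&(W[:,1]<60)&(W[:,2]>3)&(np.abs(C[:,0]-C[:,2])<45); print("rest",m.sum(),cv2.minAreaRect(W[m][:,:2].astype(np.float32)))
    Q=W[m]
    for lo in range(0,140,20):
        k=(Q[:,2]>lo)&(Q[:,2]<=lo+20)
        if k.sum()>3: print("  z",lo,k.sum(),Q[k].mean(0),Q[k].min(0),Q[k].max(0))
im=cv2.imread("pics/scene0.png")[165:305,130:310]; im2=cv2.imread("pics/side0.png")[170:285,170:310]
cv2.imwrite("pics/crop0.png",np.vstack([cv2.resize(im,(480,373),interpolation=cv2.INTER_CUBIC)[:320],cv2.resize(im2,(480,394),interpolation=cv2.INTER_CUBIC)[:270]]))
E
```

```text
scene mat rod 200 [444.6 220.4  20.9] axis [-0.  1.] t [-70.4  87.7] w [-12.   8.] z95 [24.8 27.1] bright -/+ 395.06666666666666 260.05194805194805
  ends [446. 150.] [443.  308.1]
scene midrod 269 [623.7 230.6  24.5] axis [-0.1  1. ] t [-74.7  88.8] w [-17.6  12. ] z95 [30.7 32.6] bright -/+ 385.81 267.83653846153845
  ends [630.2 156.2] [616. 319.]
scene thick 377 [641.5  -2.7  30.7] axis [0. 1.] t [-72.4  86.7] w [-21.5  11.4] z95 [36.6 38.4] bright -/+ 393.9178082191781 261.05555555555554
  ends [640.5 -75.2] [642.8  84. ]
block 1199 ((523.5169677734375, -275.909423828125), (246.67091369628906, 76.7088394165039), 61.15520095825195) [ 518.6 -281.4   61.2]
rest 903 ((535.257080078125, -24.82390594482422), (127.04833221435547, 164.29061889648438), 0.9265334010124207)
  z 0 504 [517.6 -26.3   7.7] [ 470.5 -107.4    3. ] [599.4  58.3  19.1]
  z 20 51 [519.3 -12.8  30. ] [494.2 -58.3  20.2] [531.4  24.2  39.1]
  z 40 85 [522.1 -29.1  52.8] [493.6 -69.6  40.2] [548.7  29.7  59.8]
  z 60 136 [521.6 -37.3  67.9] [492.4 -87.4  60.1] [547.4  29.4  79.7]
  z 80 57 [518.9   4.5  89.8] [510.3 
[... 767 characters left out ...]
50390625), (235.14756774902344, 74.28819274902344), 61.473411560058594) [ 513.4 -294.9   61.4]
rest 732 ((520.0590209960938, -17.625289916992188), (82.86907196044922, 143.91700744628906), 3.9395604133605957)
  z 0 328 [513.8 -30.9   8. ] [481.6 -83.9   3. ] [566.1  52.6  19.8]
  z 20 63 [520.1 -22.8  29.7] [495.9 -60.   20.3] [548.2  23.8  39.3]
  z 40 89 [520.6 -37.6  51.3] [493.  -78.6  40.6] [548.5  21.2  59.7]
  z 60 139 [521.9 -42.6  67.5] [495.1 -89.8  60.1] [549.   22.4  79.9]
  z 80 46 [520.    1.8  89.8] [512.5 -13.   80.5] [531.1  22.4  99.1]
  z 100 39 [523.4   9.5 110.5] [504.7  -1.7 100.2] [542.8  22.2 119.6]
  z 120 28 [526.9   2.6 125.5] [497.2  -6.  120.1] [546.7  15.1 131.9]
```

View pics/crop0.png

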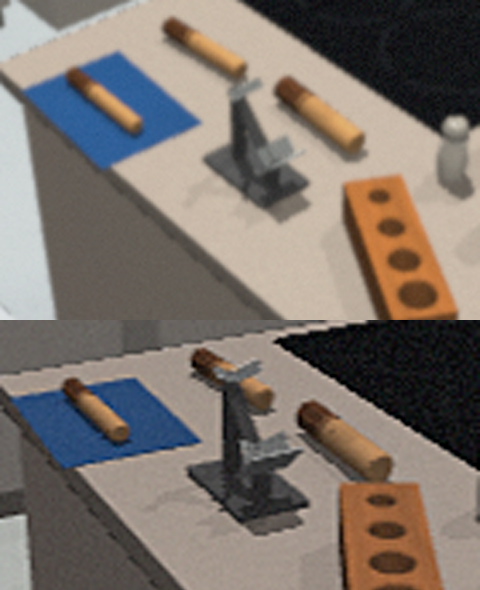

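The crop shows the thin rod on the mat, dark head towards world +y. The rest slopes up towards +y, and the block's smallest hole is at its far (+y) end.

>>> {"name": "play_rows", "arguments": {
  "targets": [
    [0,-35,-30.5,10.5,70],
    [0,-35,-30.5,10.5,70],
    [0,-35,-30.5,10.5,70],
    [0,-35,-30.5,10.5,70],
    [0,-35,-30.5,10.5,70],
    [0,-35,-30.5,10.5,70],
    [0,-35,-30.5,10.5,70],
    [0,-35,-30.5,10.5,70],
    [0,-35,-30.5,10.5,70],
    [0,-35,-30.5,10.5,70]
  ]
}}

```text
clock: 1.7
eef_pos: [447.8, 202.1, 150.9]
tool_rot: [3.141, 0.002, 1.57]
force: [0.2, 0.3, 0.0]
width: 85.3
gripper_force: 0.0
```

>>> {"name": "play_rows", "arguments": {
  "targets": [
    [0,0,0,0,0],
    [0,0,0,0,0],
    [0,0,0,0,0],
    [0,0,0,0,0]
  ]
}}

```text
clock: 2.1
eef_pos: [445.5, 208.0, 151.5]
tool_rot: [3.142, -0.001, 1.578]
force: [0.0, 0.4, -0.9]
width: 85.2
gripper_force: 0.0
```

```bash
cat >> h.py <<'E'
from scipy.spatial.transform import Rotation as Rn
def wrist(tag):
    """picture, depth, world point per pixel"""
    s=ctrl.read_state(); p,d=ctrl.get_image("wrist"); c=ctrl.calibration("wrist"); f=foc(c)
    cv2.imwrite(f"pics/{tag}.png",p[:,:,::-1])
    v,u=np.mgrid[:384,:512]; x,y=u-c["cx"],v-c["cy"]; r=np.hypot(x,y)+1e-9; t=np.tan(np.minimum(r/f,1.5))
    P=np.stack([x/r*t*d,y/r*t*d,d,np.ones_like(d)],-1)
    P=(P@c["mount"].T)[...,:3]@Rn.from_euler("xyz",s["tool_rot"]).as_matrix().T+s["eef_pos"]
    P[d<=0]=np.nan; np.savez(f"{tag}.npz",p=p,d=d,P=P); return p,d,P
E
python3 - <<'E'
from h import *
np.set_printoptions(precision=1,suppress=True)
p,d,P=wrist("w1"); c=ctrl.calibration("wrist"); print(c)
for r in ctrl.trace("wrist","rod_thin")[:2]:
    Q=P[r["pixels"]]; Q=Q[np.isfinite(Q[:,0])]; Q=Q[(Q[:,2]>8)&(Q[:,2]<40)]
    print(r["confidence"],r["bbox"],len(Q))
    for lo in range(140,320,20):
        k=(Q[:,1]>lo)&(Q[:,1]<=lo+20)
        if k.sum()>5: print(lo,k.sum(),Q[k].mean(0),np.percentile(Q[k][:,0],[3,97]),np.percentile(Q[k][:,2],97))
    print(np.percentile(Q[:,1],[.5,99.5]))
E
```

```text
{'vfov': 65.70646984690485, 'cx': 253.3026262985411, 'cy': 191.4329066800277, 'mount': array([[  -0. ,   -1. ,   -0.3,   69.8],
       [   1. ,   -0. ,    0. ,   -0.1],
       [  -0. ,   -0.3,    1. , -116.9],
       [   0. ,    0. ,    0. ,    1. ]])}
0.77 [243.6, 71.2, 277.6, 250.0] 4840
140 136 [450.1 156.9  20.9] [440.  460.5] 23.66042064404546
160 516 [450.5 170.3  20.9] [439.1 461.8] 24.051763627478447
180 550 [450.3 190.1  20.8] [439.2 461.6] 23.90930427167295
200 597 [449.8 210.2  20.7] [439.2 461.1] 23.834879811000867
220 639 [449.9 230.2  20.5] [438.4 461. ] 23.970791275725887
240 665 [449.6 250.1  20.8] [438.2 461.1] 24.196298613015042
260 674 [449.1 270.2  21.3] [438.2 460.1] 24.49760484920387
280 692 [448.8 290.   21.3] [437.3 460.6] 24.374996275992917
300 371 [449.  305.3  21.4] [438.1 460.4] 24.63789636585105
[154.9 310.1]
0.59 [417.6, 75.8, 454.8, 241.5] 4363
140 14 [626.3 159.   21.7] [622.3 631.8] 26.90940471583582
160 436 [627.7 170.8  24.6] [619.4 642.9] 29.88989949806919
180 486 [626.2 190.1  24.4] [618.1 640.2] 29.91909848454613
200 536 [625.1 210.1  24.6] [616.4 640.4] 30.008896647208214
220 546 [623.3 230.1  24.4] [615.1 637.1] 29.94084329444722
240 581 [622.  250.   24.4] [613.5 636.1] 30.031401178540357
260 612 [620.3 270.2  24.6] [611.8 635.1] 30.46170816063464
280 624 [618.6 290.1  24.4] [610.3 632.7] 30.498289564728033
300 528 [617.9 308.5  25. ] [609.  632.1] 30.513184322064028
[161.1 316.7]
```

View pics/w1.png

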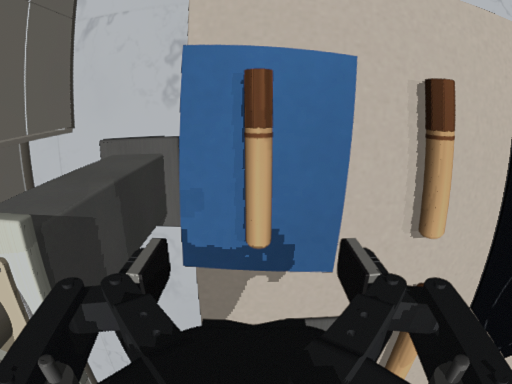

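The picture shows the thin rod on the mat, with its head at (258,70) and its foot at (258,247). The fingers straddle its line.

>>> {"name": "play_rows", "arguments": {
  "targets": [
    [0,0.1,0.3,4,0],
    [0,0.1,0.3,8,0],
    [0,0.1,0.3,11,0],
    [0,0.1,0.3,12.3,0],
    [0,0.1,0.3,12.3,0],
    [0.5,0.1,0.3,12.3,0],
    [1,0.1,0.3,12.3,0],
    [1,0.1,0.3,12.3,0],
    [1,0.1,0.3,12.3,0],
    [1,0.1,0.3,12.3,0]
  ]
}}

```text
clock: 3.2
eef_pos: [449.4, 207.8, 29.4]
tool_rot: [3.14, -0.001, 1.575]
force: [-0.1, -0.0, 7.2]
width: 21.9
gripper_force: 58.4
```

>>> {"name": "play_rows", "arguments": {
  "targets": [
    [1,0,0,0,0],
    [1,0,0,0,0],
    [1,0,0,0,0],
    [1,0,0,0,0]
  ]
}}

```text
clock: 3.6
eef_pos: [449.4, 207.7, 29.4]
tool_rot: [3.14, -0.001, 1.575]
force: [-0.4, -0.4, 8.0]
width: 21.8
gripper_force: 58.5
```

>>> {"name": "play_rows", "arguments": {
  "targets": [
    [1,0,0,-3,0],
    [1,0,0,-8,0],
    [1,0,0,-13,0],
    [1,-4,-0.5,-17,0],
    [1,-9,-1,-17,0],
    [1,-14,-1.5,-17,0],
    [1,-19,-2,-17,0],
    [1,-23,-2,-17,0],
    [1,-26,-2,-17,0],
    [1,-26,-2,-17,0]
  ]
}}

```text
clock: 4.6
eef_pos: [429.8, -57.5, 198.9]
tool_rot: [3.14, 0.002, 1.567]
force: [0.1, 0.3, -0.9]
width: 21.4
gripper_force: 59.5
```

>>> {"name": "play_rows", "arguments": {
  "targets": [
    [1,0,0,0,0],
    [1,0,0,0,0],
    [1,0,0,0,0]
  ]
}}

```text
clock: 4.9
eef_pos: [430.1, -51.2, 198.2]
tool_rot: [-3.141, -0.001, 1.578]
force: [0.1, 0.3, -1.2]
width: 21.7
gripper_force: 59.5
```

```bash
python3 - <<'E'
from h import *
np.set_printoptions(precision=1,suppress=True)
p,d,P=wrist("w2"); s=ctrl.read_state(); print(s["eef_pos"],s["tool_rot"])
for n in("rod_thin","rest"):
  for r in ctrl.trace("wrist",n)[:2]:
    Q=P[r["pixels"]]; Q=Q[np.isfinite(Q[:,0])]
    print(n,r["confidence"],r["bbox"],len(Q),np.percentile(Q,[1,99],axis=0))
    if n=="rest":
      for lo in range(0,140,10):
        k=(Q[:,2]>lo)&(Q[:,2]<=lo+10)
        if k.sum()>3: print("  z",lo,k.sum(),Q[k].mean(0),np.percentile(Q[k],[2,98],axis=0).ravel())
E
```

```text
[430.1 -51.3 198.2] [-3.1 -0.   1.6]
rod_thin 0.89 [224.5, 28.7, 284.3, 322.5] 14949 [[417.8 -90.   -0.4]
 [458.2  51.7 193.2]]
rest 0.95 [297.9, 79.3, 421.6, 227.4] 11263 [[481.4 -83.9  -0.5]
 [559.8  48.5 129.4]]
  z 0 5417 [509.3  -4.5   7.2] [481.5 -73.4   4.4 557.2  48.1   8.9]
  z 10 79 [513.3 -20.2  15.2] [511.5 -54.2  10.1 520.8  25.   19.8]
  z 20 77 [512.8 -14.2  24.9] [511.7 -52.5  20.2 517.2  25.5  29.7]
  z 30 142 [507.9 -27.9  36. ] [493.3 -54.6  30.1 514.   24.5  39.9]
  z 40 455 [511.9 -50.1  45.7] [493.1 -64.3  40.3 530.5  23.4  49.8]
  z 50 1059 [520.4 -56.6  55.7] [493.7 -74.   50.4 544.8  19.9  59.9]
  z 60 1472 [520. -60.  65.] [493.9 -85.   60.2 545.9  18.3  69.7]
  z 70 419 [518.8 -25.1  74.1] [496.4 -83.1  70.1 543.3  23.5  79.8]
  z 80 233 [519.2   1.8  85. ] [512.  -10.4  80.3 529.1  24.7  89.9]
  z 90 209 [519.2   9.9  95. ] [511.9  -0.9  90.3 528.9  25.2  99.6]
  z 100 138 [515.1  17.  104.7] [511.9   9.2 100.1 524.8  25.3 109.7]
  z 110 667 [522.7  17.3 115.4] [511.9   1.5 110.4 535.6  28.9 119.7]
  z 120 640 [523.8   7.  124.7] [496.5  -3.2 120.2 543.3  17.  129.8]
  z 130 76 [518.6   5.3 131.4] [496.5   2.6 130.1 544.3   7.8 132.9]
rest 0.73 [421.4, 61.3, 464.8, 202.8] 3959 [[630.4 -70.4  10. ]
 [662.2  85.1  36.8]]
  z 0 23 [637.2 -15.5   6.7] [631.9 -80.1   0.2 650.1  51.4  10. ]
  z 10 486 [633.2  14.1  15.9] [630.1 -67.1  10.9 636.   84.7  19.9]
  z 20 1177 [635.5   8.6  25.8] [630.6 -68.   20.3 641.   83.4  29.9]
  z 30 2256 [647.1   9.8  34. ] [636.5 -67.4  30.3 660.7  83.   36.7]
```

View pics/w2.png

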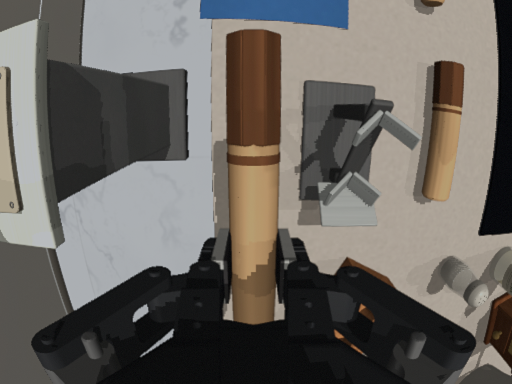

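The gripped rod is level, with its head at (253,35). The rest is to its right, lower V at (350,190) and upper V at (385,125), with its slope along world +y.

>>> {"name": "play_rows", "arguments": {
  "targets": [
    [1,1,4,0,0],
    [1,2,8,0,0],
    [1,3,9,0,0],
    [1,3,9,1.5,0],
    [1,3,9,3.3,0],
    [1,3,9,3.3,0],
    [1,3,9,4.0,0],
    [1,3,9,4.6,0],
    [1,3,9,5.2,0],
    [1,3,9,5.2,0]
  ]
}}

```text
clock: 6.05
eef_pos: [521.2, -22.5, 147.0]
tool_rot: [3.139, -0.0, 1.574]
force: [-0.5, 0.7, 7.0]
width: 22.0
gripper_force: 60.3
```

>>> {"name": "play_rows", "arguments": {
  "targets": [
    [1,0,0,0.3,0],
    [1,0,0,0.6,0],
    [1,0,0,0.8,0]
  ]
}}

```text
clock: 6.35
eef_pos: [521.5, -24.1, 140.0]
tool_rot: [3.137, 0.002, 1.573]
force: [-2.0, -3.6, 12.2]
width: 21.6
gripper_force: 62.4
```

>>> {"name": "play_rows", "arguments": {
  "targets": [
    [1,0.1,0,0.4,0],
    [1,0.1,0,0.8,0],
    [1,0.1,0,1.2,0],
    [1,0.2,0,1.5,0],
    [1,0.2,0,1.5,0]
  ]
}}

```text
clock: 6.85
eef_pos: [521.4, -23.5, 124.8]
tool_rot: [3.137, 0.003, 1.572]
force: [-0.6, -6.3, 10.3]
width: 21.7
gripper_force: 68.2
```

```bash
python3 - <<'E'
from h import *
p,d=ctrl.get_image("side"); q,_=ctrl.get_image("scene"); cv2.imwrite("pics/a.png",np.hstack([cv2.resize(p[150:250,190:310,::-1],(400,333),interpolation=2),cv2.resize(q[150:260,180:290,::-1],(333,333),interpolation=2)]))
w,d,P=wrist("w3")
E
```

```text
(no output)
```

View pics/a.png

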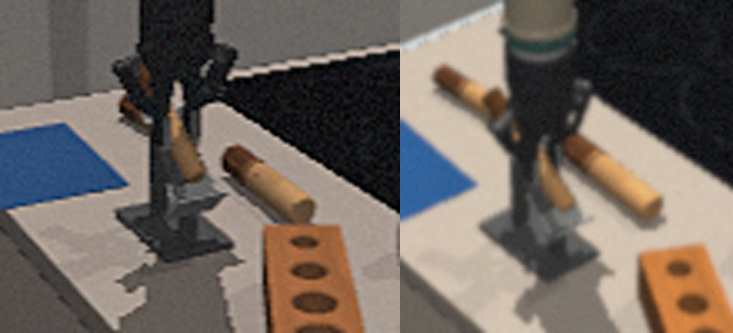

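The rod is pivoting in the grasp: its foot is down, just above the lower V. I'll lower it further.

>>> {"name": "play_rows", "arguments": {
  "targets": [
    [1,0,0,0.3,0],
    [1,0,0,0.5,0],
    [1,0,0,0.7,0],
    [1,0,0,0.7,0]
  ]
}}

```text
clock: 7.4
eef_pos: [521.4, -22.9, 118.1]
tool_rot: [3.137, 0.002, 1.573]
force: [-2.3, -4.6, 14.1]
width: 21.7
gripper_force: 71.2
```

>>> {"name": "play_rows", "arguments": {
  "targets": [
    [1,0,0,0.2,0],
    [1,0,0,0.2,0],
    [0.68,0,0,0.2,0],
    [0.65,0,0,0.2,0],
    [0.6,0,0,0.2,0],
    [0.55,0,0,0.2,0],
    [0.55,0,0,0.2,0],
    [0.55,0,0,0.2,0]
  ]
}}

```text
clock: 8.2
eef_pos: [519.9, -20.2, 114.1]
tool_rot: [-3.141, -0.0, 1.575]
force: [-0.7, -0.2, -0.2]
width: 38.3
gripper_force: 0.0
```

```bash
python3 - <<'E'
from h import *
np.set_printoptions(precision=1,suppress=True)
for cam in("side","scene"):
    p,d=ctrl.get_image(cam); m=np.ones(d.shape,bool); v,u=np.nonzero(d>0); W=world(cam,m,d); C=p[v,u].astype(int)
    k=(abs(W[:,0]-521)<20)&(W[:,1]>-80)&(W[:,1]<90)&(W[:,2]>40)&(C[:,0]>C[:,2]+20); Q=W[k]
    a=np.linalg.svd(Q-Q.mean(0),full_matrices=False)[2][0]; print(cam,len(Q),Q.mean(0),a*np.sign(a[1]),Q[Q[:,2].argsort()[[2,-3]]])
    cv2.imwrite(f"pics/{cam}4.png",cv2.resize(p[150:250,180:310,::-1],(520,400),interpolation=2))
E
```

```text
side 263 [517.5 -41.4 175.3] [ 0.   0.1 -1. ] [[517.4 -28.   63.1]
 [507.4 -38.9 526.4]]
scene 558 [515.  -45.8 286. ] [ 0.  0. -1.] [[510.7 -59.6  54.4]
 [502.3 -32.6 538.1]]
```

>>> {"name": "play_rows", "arguments": {
  "targets": [
    [0.4,0,0,0,0],
    [0.4,0,0,-1,0],
    [0.4,0,0,-3,0],
    [0.4,0,0,-7,0],
    [0.4,0,0,-11,0],
    [0.4,-3,0,-14,0],
    [0.4,-6,0,-14,0],
    [0.4,-8,0,-14,0],
    [0.4,-8,0,-14,0],
    [0.4,-8,0,-14,0]
  ]
}}

```text
clock: 9.3
eef_pos: [520.1, -99.9, 254.6]
tool_rot: [3.142, -0.001, 1.574]
force: [0.5, 0.3, -0.3]
width: 51.4
gripper_force: 0.0
```

```bash
python3 - <<'E'
from h import *
np.set_printoptions(precision=1,suppress=True)
p,d,P=wrist("w5"); print(ctrl.read_state()["eef_pos"])
r=ctrl.trace("wrist","rod_thin")
for r in r[:2]: 
    Q=P[r["pixels"]]; Q=Q[np.isfinite(Q[:,0])]; Q=Q[(Q[:,2]>45)&(Q[:,2]<190)]
    if len(Q)<50: continue
    a=np.linalg.svd(Q-Q.mean(0),full_matrices=False)[2][0]; a*=np.sign(a[1]); t=(Q-Q.mean(0))@a
    print(r["confidence"],r["bbox"],len(Q),Q.mean(0),a,np.percentile(t,[1,99]))
    for lo in range(-90,90,20):
        k=(t>lo)&(t<lo+20)
        if k.sum()>5: print(Q[k].mean(0),np.percentile(Q[k][:,0],[2,98]))
E
```

```text
[520.2 -99.  254.4]
0.82 [239.0, 1.8, 274.3, 151.7] 4293 [521.2  -1.2 132.3] [0.  0.7 0.7] [-94.9  57.8]
[521.2 -57.2  76.2] [509.6 533.2]
[520.8 -43.7  90.1] [509.3 532. ]
[520.8 -29.6 104.4] [509.7 532.1]
[520.8 -15.3 118.4] [509.5 532.4]
[521.1  -1.  132.5] [509.1 533.2]
[521.2  12.3 147.2] [509.9 532.6]
[521.4  26.6 161.4] [510.2 532.9]
[521.6  40.1 169.7] [510.3 532.8]
```

View pics/w5.png

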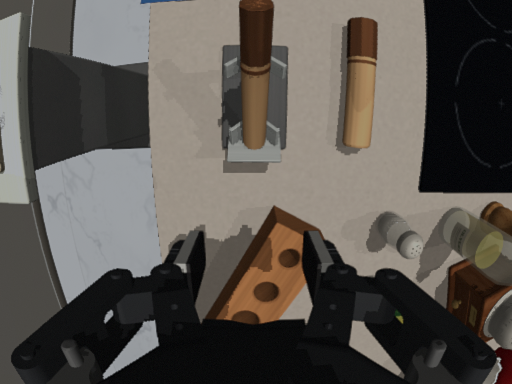

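The rod lies seated at 45° in the rest, with its foot at (254,150) against the stop. The block is cut off in this view, so I'll move over for one close look at its holes.

>>> {"name": "play_rows", "arguments": {
  "targets": [
    [0.4,-5,0,0,0],
    [0.4,-10,0,0,0],
    [0.4,-15,0,0,0],
    [0.4,-20,0,0,0],
    [0.4,-24,0,0,0],
    [0.4,-24,0,0,0],
    [0.4,-24,0,0,0],
    [0.4,-24,0,0,0]
  ]
}}

```text
clock: 10.2
eef_pos: [522.1, -337.6, 253.8]
tool_rot: [-3.141, -0.002, 1.578]
force: [-0.3, 0.5, 0.3]
width: 51.3
gripper_force: 0.0
```

```bash
python3 - <<'E'
from h import *
np.set_printoptions(precision=1,suppress=True)
p,d,P=wrist("w6"); print(ctrl.read_state()["eef_pos"])
r=ctrl.trace("wrist","block")[0]; print(r["confidence"],r["bbox"])
top=r["pixels"]&(P[...,2]>56)&(P[...,2]<67); Q=P[top]; print(len(Q),np.median(Q[:,2]))
R=cv2.minAreaRect(Q[:,:2].astype(np.float32)); print(R)
th=np.radians(61.3); a=np.array([np.cos(th),np.sin(th)]); n=np.array([-a[1],a[0]])
for t,w in ((np.arange(-120,121,20),0),): pass
u=Q[:,:2]@a; w=Q[:,:2]@n
print("along",np.percentile(u,[.1,99.9]),"across",np.percentile(w,[.3,99.7]))
# holes: non-top pixels inside the block top, as deep points / missing pixels enclosed
m=(~top).astype(np.uint8); k,l,st,ce=cv2.connectedComponentsWithStats(m)
c=ctrl.calibration("wrist"); f=foc(c); s=ctrl.read_state(); Rm=Rn.from_euler("xyz",s["tool_rot"]).as_matrix()
for i in range(1,k):
    if 60<st[i,4]<4000:
        ct=cv2.findContours((l==i).astype(np.uint8),cv2.RETR_EXTERNAL,cv2.CHAIN_APPROX_NONE)[0][0][:,0].astype(float)
        x,y=ct[:,0]-c["cx"],ct[:,1]-c["cy"]; rr=np.hypot(x,y); D=np.stack([x/rr*np.sin(rr/f),y/rr*np.sin(rr/f),np.cos(rr/f)],-1)
        D=D@(Rm@c["mount"][:3,:3]).T; o=Rm@c["mount"][:3,3]+s["eef_pos"]
        H=o+D*((62-o[2])/D[:,2])[:,None]; (cx,cy),rad=cv2.minEnclosingCircle(H[:,:2].astype(np.float32))
        E=cv2.fitEllipse(H[:,:2].astype(np.float32)); print(st[i],np.array(E[0]),np.array(E[1]),rad)
E
```

```text
[ 522.2 -337.5  254. ]Traceback (most recent call last):
  File "<stdin>", line 4, in <module>
IndexError: list index out of range
```

View pics/w6.png

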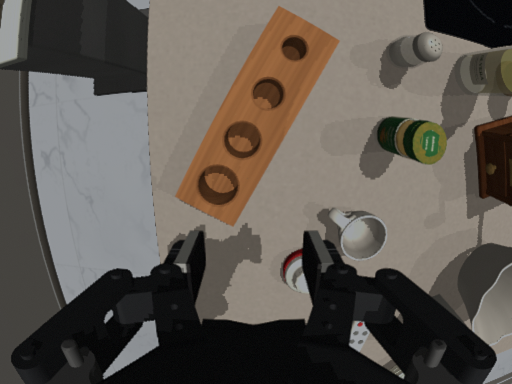

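The whole block is in view, smallest hole at (294,48) and largest at (218,185). The network missed it, so I'll fit its top face from the depth.

```bash
python3 - <<'E'
from h import *
np.set_printoptions(precision=1,suppress=True)
z=np.load("w6.npz"); p,P=z["p"].astype(int),z["P"]
top=(P[...,2]>57)&(P[...,2]<67)&(p[...,0]>p[...,2]+25); v,u=np.mgrid[:384,:512]; top&=(v<230)&(u<345)&(u>170)
Q=P[top]; print(len(Q),np.median(Q[:,2])); (c0,sz,an)=cv2.minAreaRect(Q[:,:2].astype(np.float32)); print(c0,sz,an)
k,l,st,ce=cv2.connectedComponentsWithStats((~top).astype(np.uint8))
for i in range(1,k):
    if 150<st[i,4]<5000:
        ring=cv2.dilate((l==i).astype(np.uint8),np.ones((3,3)))&~(l==i); H=P[(ring>0)&top][:,:2].astype(np.float32)
        E=cv2.fitEllipse(H); print(st[i,4],np.array(E[0]),np.array(E[1]))
E
```

```text
11837 61.254505177379315
(523.3509521484375, -276.41925048828125) (237.54698181152344, 75.00393676757812) 61.5632438659668
441 [ 563. -203.] [26.7 27.4]
719 [ 536.7 -251.9] [32.6 33.3]
999 [ 510.  -300.7] [38.8 39.3]
1210 [ 483.2 -349.9] [45.1 45.6]
```

>>> {"name": "play_rows", "arguments": {
  "targets": [
    [0.4,5,0,0,0],
    [0.4,10,0,0,0],
    [0.4,15,0,0,0],
    [0.4,20,0,0,0],
    [0.4,25,0,0,0],
    [0.4,30,0,0,0],
    [0.4,35,0,0,0],
    [0.4,36.8,0,0,0],
    [0.4,36.8,0,0,0],
    [0.4,36.8,0,0,0]
  ]
}}

```text
clock: 11.3
eef_pos: [519.5, 28.3, 254.5]
tool_rot: [3.141, 0.0, 1.577]
force: [0.9, 0.2, 0.4]
width: 50.9
gripper_force: 0.0
```

>>> {"name": "play_rows", "arguments": {
  "targets": [
    [0.4,0,0,0,0],
    [0.4,0,0,0,0]
  ]
}}

```text
clock: 11.5
eef_pos: [519.7, 26.2, 254.5]
tool_rot: [3.141, 0.001, 1.573]
force: [-0.1, -0.7, 0.2]
width: 51.2
gripper_force: 0.0
```

>>> {"name": "play_rows", "arguments": {
  "targets": [
    [0.4,0.5,0.1,3,0],
    [0.4,0.5,0.1,6,0],
    [0.4,0.5,0.1,8.5,0],
    [0.4,0.5,0.1,9.4,0],
    [0.4,0.5,0.1,9.4,0],
    [1,0.5,0.1,9.4,0],
    [1,0.5,0.1,9.4,0],
    [1,0.5,0.1,9.4,0],
    [1,0.5,0.1,9.4,0],
    [1,0.5,0.1,9.4,0]
  ]
}}

```text
clock: 12.5
eef_pos: [521.3, 32.7, 161.5]
tool_rot: [3.14, -0.0, 1.575]
force: [-1.8, -0.1, 7.4]
width: 23.0
gripper_force: 59.3
```

>>> {"name": "play_rows", "arguments": {
  "targets": [
    [1,0,0,0,0],
    [1,0,0,0,0],
    [1,0,0,0,0]
  ]
}}

```text
clock: 12.8
eef_pos: [521.3, 32.7, 161.5]
tool_rot: [3.14, -0.0, 1.575]
force: [-1.1, 0.0, 7.0]
width: 22.8
gripper_force: 59.3
```

>>> {"name": "play_rows", "arguments": {
  "targets": [
    [1,0,0,-2,0],
    [1,0,0,-5,0],
    [1,0,0,-10,0],
    [1,-2,-3,-10,-8],
    [1,-6,-6,-10,-16],
    [1,-10,-9,-10,-24],
    [1,-14,-9.9,-10,-32],
    [1,-16,-9.9,-10,-40],
    [1,-16,-9.9,-10,-48],
    [1,-16,-9.9,-10,-56]
  ]
}}

```text
clock: 13.8
eef_pos: [422.3, -128.7, 260.8]
tool_rot: [3.141, 0.001, 2.556]
force: [0.3, 0.5, -1.1]
width: 22.9
gripper_force: 59.2
```

>>> {"name": "play_rows", "arguments": {
  "targets": [
    [1,0,0,0,-5],
    [1,0,0,0,-5],
    [1,0,0,0,-5],
    [1,0,0,0,-5]
  ]
}}

```text
clock: 14.2
eef_pos: [422.4, -127.6, 260.4]
tool_rot: [-3.142, 0.0, 2.638]
force: [-1.1, -0.5, 0.1]
width: 23.0
gripper_force: 59.2
```

```bash
python3 - <<'E'
from h import *
np.set_printoptions(precision=2,suppress=True)
s=ctrl.read_state(); print(s["eef_pos"],s["tool_rot"],s["qpos"],s["force"])
# rod points in tool frame
out=[]
for cam in("side","scene"):
    p,d=ctrl.get_image(cam); m=np.ones(d.shape,bool); v,u=np.nonzero(d>0); W=world(cam,m,d); C=p[v,u].astype(int)
    T=(W-s["eef_pos"])@Rn.from_euler("xyz",s["tool_rot"]).as_matrix()
    k=(abs(T[:,1])<16)&(T[:,0]>-130)&(T[:,0]<40)&(T[:,2]>12)&(T[:,2]<150)&(C[:,0]>C[:,2]+20); Q=T[k]
    print(cam,len(Q))
    if len(Q)>10:
        a=np.linalg.svd(Q-Q.mean(0),full_matrices=False)[2][0]; print(Q.mean(0),a,np.degrees(np.arctan2(a[2],-a[0])),Q[Q[:,2].argmax()])
E
```

```text
[ 422.45 -127.64  260.42] [-3.14  0.    2.64] [ 0.13  0.33  0.13  2.07 -0.06  0.75  1.37] [-1.13 -0.51  0.14]
side 315
[-58.13  -9.65  61.27] [-0.7  -0.01  0.72] 45.78150772798233 [-96.3   -8.2  110.86]
scene 259
[-57.4   -7.44  59.98] [-0.7  -0.    0.71] 45.6270894748031 [-87.81  -5.78 108.62]
```

>>> {"name": "play_rows", "arguments": {
  "targets": [
    [1,0,0,4,0],
    [1,0,0,8,0],
    [1,0,0,11,0],
    [1,0,0,12,0],
    [1,0,0,12,0],
    [1,0,0,12,0]
  ]
}}

```text
clock: 14.9
eef_pos: [423.2, -127.9, 141.1]
tool_rot: [3.141, 0.002, 2.639]
force: [0.7, -0.4, -0.5]
width: 22.7
gripper_force: 59.2
```

>>> {"name": "play_rows", "arguments": {
  "targets": [
    [1,-1.2,0,0,0],
    [1,-2,0,0,0],
    [1,-2.6,0,-0.4,0],
    [1,-3.2,0,-0.8,0],
    [1,-3.6,0,-1.0,0]
  ]
}}

```text
clock: 15.4
eef_pos: [450.6, -143.8, 150.6]
tool_rot: [-3.141, -0.009, 2.639]
force: [-7.6, 3.6, 4.5]
width: 23.5
gripper_force: 60.7
```

>>> {"name": "play_rows", "arguments": {
  "targets": [
    [1,-0.6,0,-0.3,0],
    [1,-1.2,0,-0.6,0],
    [1,-1.9,0,-0.9,0],
    [1,-2.6,0,-1.1,0],
    [1,-3.3,0,-1.3,0],
    [1,-4.0,0,-1.4,0],
    [1,-4.8,0,-1.5,0],
    [1,-5.6,0,-1.6,0]
  ]
}}

```text
clock: 16.2
eef_pos: [501.7, -171.6, 166.8]
tool_rot: [-3.141, -0.004, 2.64]
force: [-6.2, 2.4, 2.6]
width: 23.0
gripper_force: 64.5
```

>>> {"name": "play_rows", "arguments": {
  "targets": [
    [1,-0.6,0,-0.1,0],
    [1,-1.2,0,-0.2,0],
    [1,-1.6,0,-0.2,0],
    [1,-1.9,0,-0.2,0],
    [1,-2.1,0,-0.2,0],
    [1,-2.1,0,-0.2,0]
  ]
}}

```text
clock: 16.8
eef_pos: [521.5, -182.0, 168.2]
tool_rot: [3.142, -0.0, 2.64]
force: [-4.8, 1.1, 0.2]
width: 23.4
gripper_force: 65.3
```

```bash
cat > tilt.py <<'E'
from h import *
np.set_printoptions(precision=2,suppress=True)
s=ctrl.read_state(); print(s["eef_pos"],s["tool_rot"],s["force"])
for cam in("side","scene"):
    p,d=ctrl.get_image(cam); m=np.ones(d.shape,bool); v,u=np.nonzero(d>0); W=world(cam,m,d); C=p[v,u].astype(int)
    T=(W-s["eef_pos"])@Rn.from_euler("xyz",s["tool_rot"]).as_matrix()
    k=(abs(T[:,1])<16)&(T[:,0]>-40)&(T[:,0]<25)&(T[:,2]>28)&(T[:,2]<145)&(C[:,0]>C[:,2]+20)&(W[:,2]>64)
    Q=T[k]; print(cam,len(Q))
    if len(Q)>10:
        a=np.linalg.svd(Q-Q.mean(0),full_matrices=False)[2][0]; a*=np.sign(a[2]); print(Q.mean(0),a,Q.min(0),Q.max(0))
    cv2.imwrite(f"pics/t_{cam}.png",cv2.resize(p[150:300,190:330,::-1],(373,400),interpolation=2))
cv2.imwrite("pics/t.png",np.hstack([cv2.imread("pics/t_side.png"),cv2.imread("pics/t_scene.png")]))
E
python3 tilt.py
```

```text
[ 521.52 -182.01  168.16] [ 3.14 -0.    2.64] [-4.82  1.15  0.24]
side 162
[ 3.95 -9.61 67.83] [-0.07  0.01  1.  ] [ -9.44 -15.59  28.15] [ 16.48   0.31 104.06]
scene 149
[ 4.09 -6.91 69.39] [-0.27  0.04  0.96] [-31.21 -15.92  28.4 ] [ 17.97  13.59 104.14]
```

View pics/t.png

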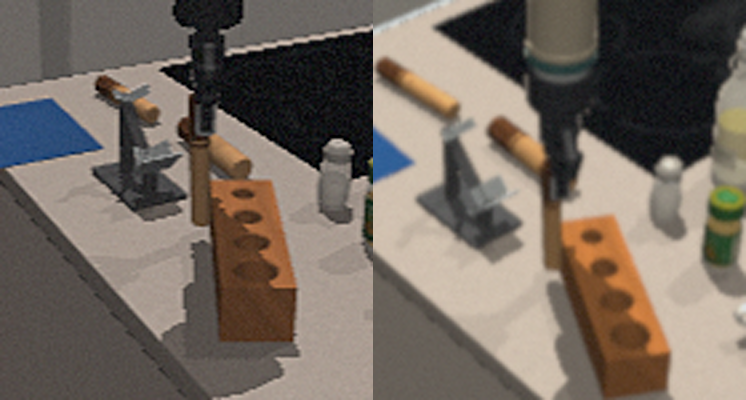

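The rod now stands upright in the grasp, against the block's side. I'll back off and raise it, then measure the remaining tilt.

>>> {"name": "play_rows", "arguments": {
  "targets": [
    [1,1,0,0,0],
    [1,2,0,0,0],
    [1,2,0,-4,0],
    [1,2,0,-7.5,0],
    [1,2,0,-7.5,0],
    [1,2,0,-7.5,0],
    [1,2,0,-7.5,0]
  ]
}}

```text
clock: 17.6
eef_pos: [503.5, -172.1, 242.7]
tool_rot: [-3.142, -0.0, 2.64]
force: [-0.2, -0.4, 0.3]
width: 22.8
gripper_force: 64.9
```

```bash
cat > tilt.py <<'E'
from h import *
np.set_printoptions(precision=1,suppress=True)
s=ctrl.read_state(); print(s["eef_pos"],s["tool_rot"],s["force"])
for cam in("side","scene"):
    p,d=ctrl.get_image(cam); m=np.ones(d.shape,bool); v,u=np.nonzero(d>0); W=world(cam,m,d); C=p[v,u].astype(int)
    e=ctrl.calibration(cam)["extrinsics"][:3,3]-s["eef_pos"]; e[2]=0; e/=np.linalg.norm(e); g=np.cross([0,0,1],e)  # horizontal, across the view
    T=W-s["eef_pos"]; k=(np.hypot(T[:,0],T[:,1])<25)&(T[:,2]<-27)&(T[:,2]>-150)&(C[:,0]>C[:,2]+20)
    Q=T[k]; w=Q@g; t=Q@e; print(cam,len(Q),"g",g[:2])
    R=[]
    for lo in range(-150,-27,8):
        q=(Q[:,2]>lo)&(Q[:,2]<=lo+8)
        if q.sum()>5: R.append((lo+4,(w[q].min()+w[q].max())/2,np.ptp(w[q]),t[q].max()-12))
    R=np.array(R); R=R[R[:,2]<30]; print(R[:,0],R[:,1],R[:,2],R[:,3],sep="\n"); print("fit across",np.polyfit(R[:,0],R[:,1],1)," depthwise",np.polyfit(R[:,0],R[:,3],1),"zmin",np.sort(Q[:,2])[:4])
E
python3 tilt.py
```

```text
[ 503.5 -172.1  242.7] [-3.1 -0.   2.6] [-0.2 -0.4  0.3]
side 268 g [ 0.9 -0.5]
[-138. -130. -122. -114. -106.  -98.  -90.  -82.  -74.  -66.  -58.  -50.
  -42.  -34.]
[ 0.2 -1.4  0.  -0.2 -0.2 -0.3 -3.5 -3.6 -3.7 -3.8 -3.8 -4.  -5.5 -4.1]
[21.3 18.2 21.2 21.1 21.1 21.  21.1 20.9 20.9 20.8 20.7 20.6 17.7 20.5]
[0.3 0.6 4.2 3.4 2.8 2.6 0.6 2.9 2.7 1.2 2.8 1.5 3.9 2.6]
fit across [-0.1 -6.9]  depthwise [0. 3.] zmin [-143.  -142.8 -141.4 -141.2]
scene 212 g [ 0.7 -0.7]
[-138. -130. -122. -114. -106.  -98.  -90.  -82.  -74.  -66.  -58.  -50.
  -42.  -34.]
[-0.9 -1.  -2.6 -2.8 -2.9 -3.  -1.6 -4.8 -5.  -5.1 -5.2 -5.3 -5.5 -5.5]
[22.  22.  18.8 18.8 18.6 18.7 15.4 21.6 21.5 21.5 21.4 21.4 21.2 21.1]
[ 0.4  2.2  2.4  1.3  0.8 -0.7  1.7  2.2  1.8  3.6  0.9  4.6  2.7  3.7]
fit across [-0.  -7.7]  depthwise [0. 4.] zmin [-145.3 -142.7 -142.6 -141. ]
```

>>> {"name": "play_rows", "arguments": {
  "targets": [
    [1,-3,0,0,0],
    [1,-6,0,0,0],
    [1,-6.9,0,1.5,0],
    [1,-6.9,0,3,0],
    [1,-6.9,0,3.2,0],
    [1,-6.9,0,3.2,0],
    [1,-6.9,0,3.2,0]
  ]
}}

```text
clock: 18.4
eef_pos: [564.3, -205.5, 211.4]
tool_rot: [3.142, -0.0, 2.64]
force: [0.8, 0.6, -0.7]
width: 22.9
gripper_force: 64.9
```

```bash
python3 tilt.py | grep -v '^\[' ; python3 - <<'E'
from h import *
print(ctrl.read_state()["eef_pos"])
for c,b in(("side",(240,340,200,300)),("scene",(210,310,240,340))):
    p,d=ctrl.get_image(c); cv2.imwrite(f"pics/u_{c}.png",cv2.resize(p[b[0]-60:b[1]-60,b[2]:b[3],::-1],(400,400),interpolation=2))
cv2.imwrite("pics/u.png",np.hstack([cv2.imread("pics/u_side.png"),cv2.imread("pics/u_scene.png")]))
E
```

```text
side 301 g [ 0.8 -0.6]
  -42.  -34.]
fit across [-0.  -5.8]  depthwise [0.  2.4] zmin [-149.9 -149.8 -149.8 -149.8]
scene 261 g [ 0.7 -0.7]
  -42.  -34.]
fit across [-0.  -6.9]  depthwise [0.  3.6] zmin [-150.  -149.7 -149.7 -149.7]
[ 564.6177201  -205.60715991  211.95992022]
```

View pics/u.png

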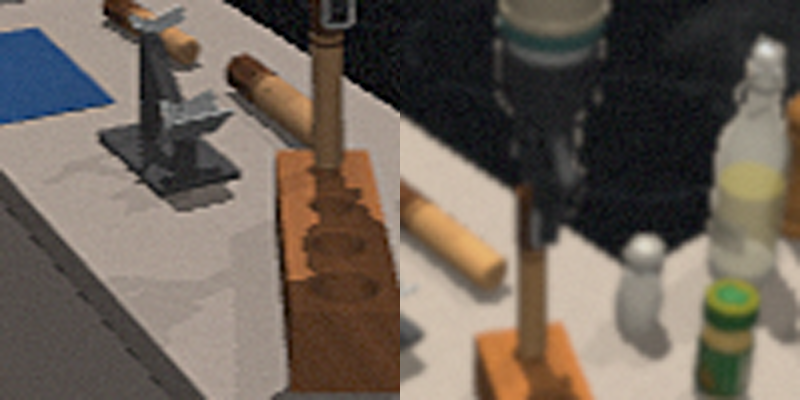

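The rod stands over the smallest hole, in line with the others in the row. I'll lower it slowly and watch the force.

>>> {"name": "play_rows", "arguments": {
  "targets": [
    [1,0,0,0.5,0],
    [1,0,0,0.9,0],
    [1,0,0,1.2,0],
    [1,0,0,1.5,0],
    [1,0,0,1.5,0]
  ]
}}

```text
clock: 19.1
eef_pos: [564.4, -204.7, 195.6]
tool_rot: [3.141, -0.001, 2.64]
force: [1.2, 2.1, -1.7]
width: 22.9
gripper_force: 64.8
```

>>> {"name": "play_rows", "arguments": {
  "targets": [
    [1,0,0,0.3,0],
    [1,0,0,0.6,0],
    [1,0,0,0.9,0],
    [1,0,0,1.2,0],
    [1,0,0,1.2,0]
  ]
}}

```text
clock: 19.6
eef_pos: [564.5, -204.9, 183.7]
tool_rot: [3.141, -0.001, 2.64]
force: [1.8, 4.5, -1.9]
width: 22.9
gripper_force: 64.8
```

>>> {"name": "play_rows", "arguments": {
  "targets": [
    [1,-0.1,0.1,0.4,0],
    [1,-0.2,0.1,0.8,0],
    [1,-0.3,0.1,1.2,0],
    [1,-0.4,0.1,1.5,0],
    [1,-0.4,0.1,1.5,0]
  ]
}}

```text
clock: 20.1
eef_pos: [566.5, -205.5, 167.9]
tool_rot: [-3.141, -0.005, 2.64]
force: [-1.0, 5.8, -1.0]
width: 23.0
gripper_force: 65.1
```

>>> {"name": "play_rows", "arguments": {
  "targets": [
    [1,0.1,0.1,0.3,0],
    [1,0.1,0.1,0.6,0],
    [1,0.1,0.1,0.9,0],
    [1,0.1,0.1,1.2,0],
    [1,0.1,0.1,1.2,0]
  ]
}}

```text
clock: 20.6
eef_pos: [566.9, -205.2, 156.8]
tool_rot: [-3.141, -0.003, 2.64]
force: [-0.8, 4.2, 2.0]
width: 22.5
gripper_force: 65.5
```

>>> {"name": "play_rows", "arguments": {
  "targets": [
    [1,0,0.1,0.2,0],
    [1,0,0.1,0.4,0],
    [1,0,0.1,0.6,0],
    [1,0,0.1,0.6,0]
  ]
}}

```text
clock: 21.0
eef_pos: [570.5, -206.8, 156.0]
tool_rot: [-3.141, 0.007, 2.639]
force: [-3.9, 4.4, 29.4]
width: 22.9
gripper_force: 68.9
```

>>> {"name": "play_rows", "arguments": {
  "targets": [
    [1,0,0,-0.3,0],
    [0.5,0,0,-0.4,0],
    [0.4,0,0,-0.4,0],
    [0.3,0,0,-0.4,0],
    [0.3,0,0,-0.4,0],
    [0.3,0,0,-2,0],
    [0.3,0,0,-5,0],
    [0.3,0,0,-9,0],
    [0.3,0,0,-13,0],
    [0.3,0,0,-13,0]
  ]
}}

```text
clock: 22.0
eef_pos: [571.6, -206.1, 286.8]
tool_rot: [3.14, 0.011, 2.639]
force: [0.5, -0.5, 0.2]
width: 59.5
gripper_force: 0.0
```

>>> {"name": "play_rows", "arguments": {
  "targets": [
    [0.3,-5,0,0,0],
    [0.3,-9,0,0,0],
    [0.3,-9,0,0,0],
    [0.3,-9,0,0,0]
  ]
}}

```text
clock: 22.4
eef_pos: [646.9, -248.0, 279.3]
tool_rot: [-3.141, -0.003, 2.639]
force: [-1.2, -0.7, -0.7]
width: 59.8
gripper_force: 0.0
```

```bash
python3 - <<'E'
from h import *
np.set_printoptions(precision=1,suppress=True)
s=ctrl.read_state(); print(s["eef_pos"],s["force"])
p,d,P=wrist("w7"); S={"wrist":(P[np.isfinite(P[...,0])],p[np.isfinite(P[...,0])].astype(int))}
for c in("side","scene"):
    p,d=ctrl.get_image(c); v,u=np.nonzero(d>0); S[c]=(world(c,d>0,d),p[v,u].astype(int))
for n,(W,C) in S.items():
    k=(np.hypot(W[:,0]-564,W[:,1]+205)<28)&(W[:,2]>68)&(W[:,2]<200)&(C[:,0]>C[:,2]+15); Q=W[k]
    print(n,len(Q)); 
    if len(Q)<10: continue
    print("z",np.percentile(Q[:,2],[1,50,98,99.5]))
    for lo in range(68,185,20):
        q=Q[(Q[:,2]>lo)&(Q[:,2]<lo+20)]
        if len(q)>4: print(lo,q.mean(0),(q.min(0)+q.max(0))/2)
E
```

```text
[ 646.9 -248.   279.3] [-1.2 -0.7 -0.7]
wrist 904
z [ 81.  171.2 172.8 173.2]
68 [ 572.9 -207.6   77.6] [ 572.2 -206.6   79. ]
88 [ 573.4 -208.5   96.5] [ 573.2 -208.4   95.2]
108 [ 571.4 -207.4  121.4] [ 570.3 -207.   122.5]
128 [ 573.9 -207.2  138.3] [ 572.9 -205.8  136.8]
148 [ 572.9 -208.5  158.6] [ 570.  -206.6  157.6]
168 [ 563.4 -203.6  171.3] [ 563.2 -203.5  170.9]
side 253
z [ 68.9 122.8 172.2 172.8]
68 [ 559.2 -211.1   78. ] [ 562.1 -208.3   78.1]
88 [ 558.8 -211.3   98. ] [ 560.2 -207.7   98.4]
108 [ 560.2 -212.6  118.1] [ 562.4 -211.7  118. ]
128 [ 559.2 -213.   138.3] [ 561.  -210.6  137.9]
148 [ 558.  -211.9  157.4] [ 560.1 -209.6  158. ]
168 [ 561.8 -205.7  171.4] [ 563.3 -204.6  170.6]
scene 226
z [ 68.9 130.1 174.6 175.5]
68 [ 558.  -209.7   78.6] [ 565.8 -213.2   78.1]
88 [ 557.1 -208.2   99.4] [ 560.6 -206.3   97.7]
108 [ 558.1 -208.3  118.1] [ 559.7 -205.9  118. ]
128 [ 557.8 -207.3  138.1] [ 561.2 -204.   137.9]
148 [ 557.3 -209.2  159. ] [ 559.8 -205.   158.1]
168 [ 563.  -204.9  172.2] [ 563.5 -203.3  172.5]
```

The rod's top is at z ≈ 172 mm, which is 12 + 160, so it is fully down. Its head sits directly above the 24 mm hole.

```bash
python3 -c "
from cell import ctrl
print(ctrl.finish_job())"
```

```text
the job is handed in; nothing more can be done
None
```

The thin rod from the mat was laid on the sloped rest and let go, then regrasped and stood head up, fully down in the 24 mm hole; the job was handed in at about 22.6 s, and I did not re-measure the other rods and bystanders at the end.

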